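# Nest the green hexagonal tea tin into the sampler tray

### The job

The tea tray holds a white and a black hexagonal tin side by side; add the green hexagonal tin as the third (not the round or square green tin, nor the red one). Stand it on the tray floor, nested in the V between the other two like honeycomb, a flat side against a flat side of each (gaps up to about 1 cm are fine). Tip none of the three over, keep the white and black tins together on the tray floor, and let go.

Things in the scene. Friction and masses are not known exactly. Their poses are not given: they have to be found in the camera images.
- green_tin_center (a point): Centre (half-way up) of the loose green hexagonal tin, paper spot on its lid: prism 55 mm across flats, 63.5 across corners, 70 tall, 0.1-0.21 kg, upright on the counter (centre 35 mm up), any yaw. x points to a corner, y is square to a flat, z up. Red hexagonal, round green and square green tins (58 mm wide or less, up to 70 tall) stand near it in any order, 45 mm or more apart.
- tray: Light wooden tray, fixed. Origin: centre of its underside, on the counter. Outer 156 mm (x) by 132 (y), inside 140 by 116; floor 6 mm thick; rim 8 thick, 12 high above the floor. Turned up to 0.4 rad. White and black tins stand at its -x end, side by side along y; the V to fill is on their +x side (away from the robot). With the third tin nested, 28 mm is left free to the +x rim.
- white_tin_center (a point): Centre (half-way up) of the loose white hexagonal tin in the tray, brass spot on its lid; 0.15 kg, same size and axes as the green one. Centre 41 mm above the counter, on the tray's +y side. Its x axis lies along the tray's x, so a corner points to the tray's +x and a flat faces the black tin, 1 mm from it.
- black_tin_center (a point): Centre (half-way up) of the loose black hexagonal tin in the tray, on its -y side; same size, mass and yaw as the white one, centres 56 mm apart. A third tin nested in the V has its centre 55 mm from both centres, corners towards the tray's +x and -x, and its two flats facing the tray's +y and -y stay free for the fingers.
Mind the look-alikes: they are no part of the job. Leave any turquoise look-alike of the part that bears green_tin_center alone.

How it is judged:
By the outcome, as a careful person would: the job done as asked, in the order asked, and still so for the second after the job is handed in, with the robot touching nothing.
It also fails if it takes over 35 s, if anything falls off the work surface, if the arm or the gripper's body presses on something with over 40 N, if the wrist force passes 120 N, or if a joint passes its speed limit or range.

### The arm

A 7-joint arm with a two-finger parallel gripper is mounted at the origin on the work surface. World frame = base frame: x ahead of the robot, y to its left, z up, the work surface at z = 0. Lengths are in m, angles in rad, forces in N, time in s.
With the tool pointing down it reaches from about 0.425 to 0.825 m from the base axis. Payload 3.6 kg.
Tool frame: the origin (TCP) lies where the fingers leave the gripper's body, on its centre line; the fingertips stand 73 mm ahead of it and the grasp point (between the pads) lies 54 mm ahead of it; z points along the fingers, y is the line along which they close (so a half turn about z gives the same grasp; the last joint's range is limited). The gripper opens to 85 mm and grips with 20 to 120 N. Pads are 22 mm wide; open, the fingers measure 114 mm over their backs; the gripper's body (76 mm by 85 mm) begins 54 mm behind the grasp point. The pads swing forward as they close: fully open they stand 13 mm farther back than shut.
Start: joints at [1.091, 0.615, -0.013, 1.423, 0.008, 1.103, -0.04], TCP at [0.284, -0.584, 0.304] pointing down, gripper open.
Joint ranges: [-3.12, 3.12], [-0.3, 2.06], [-1.34, 1.32], [0.26, 2.42], [-1.36, 4.5], [0.01, 1.98], [-2.84, 2.84]. Speed limits (rad/s): [2.79, 2.79, 3.14, 3.14, 3.14, 3.14, 3.14].

### API

Orientations are given as a unit quaternion [x, y, z, w].
In Python, from station import arm, snapshot, camera_info, ticket gives the robot as it stands. Calls block until the motion is done:
- arm.movep(position, orientation): joint-space move of the TCP to a pose.
- arm.line_to(position, velocity=0.15, ori=None): straight line of the TCP; ori=None keeps the orientation; velocity is the mean speed in m/s.
- arm.move_j(angles): joint-space move.
- arm.move_gripper(opening, effort=None): opening from 0.0 (shut) to 1.0 (fully open); effort is the grip in N (None keeps the last); returns when the fingers have stopped.
- arm.pause(seconds).
- arm.ik(position, orientation): joint angles nearest the present ones, or None.
- snapshot(name): name is "scene" or "top" or "wrist"; returns the picture (400x640x3 uint8, blue, green, red); there is no depth.
- camera_info(name): a dict with "fx", "fy", "cx", "cy" (pixels), "R" (3x3) and "t" (3): a world point X has camera coordinates R X + t; the wrist camera has in their place "T_tool_cam" (4x4, takes a point from camera to tool coordinates, whose origin is the TCP and whose axes are the flange's). Camera axes: x right, y down, z forward; pixel columns grow to the right and rows downward; lengths in m; the calibration is good to about 2 mm. The wrist camera is an equidistant fisheye: a pixel r from the principal point sees the ray r / f radians off the axis. A picture is of the moment at which its call begins: read the wrist's pose just before it. camera_info takes no time and is no camera call.
A pose or a line that the arm cannot do raises arm.MotionError and nothing moves.
- ticket.finish_job(): hands the job in; it is judged then, once.
Readings, each from a call of its own:
- arm.read_time(): time.
- arm.read_joint_positions(): joint angles.
- arm.read_dq(): joint speeds.
- arm.read_effort(): joint torques, N m.
- arm.read_tool_pos(): TCP position.
- arm.read_eef_rot(): TCP orientation.
- arm.read_ft_force(): force on the tool from outside, world axes, zero at the start.
- arm.read_wrist_torque(): the same for the moment, N m.
- arm.read_opening(): opening from 0.0 (shut) to 1.0 (fully open).
- arm.read_finger_force(): force on a finger pad.
Only numpy, scipy, OpenCV 4.12 (cv2) and the standard library are available. Lean on these libraries where they do the work, as an engineer would, in place of code of your own. Each camera call takes 0.05 s, during which the arm holds its last target. There are 200 camera calls.

## Working session

There is one attempt and no reset: what is moved stays moved. The work goes in short steps, each a Python script; the robot and the scene stay as the last script left them, time stands still between calls to the robot, and variables do not carry over. Pictures are saved under pics/ and viewed, at most 10 in all, crops included, and the job is handed in when it is done.

```bash
mkdir -p pics; python3 - <<'E'
from station import *
import cv2,numpy as np
a=snapshot("scene");b=snapshot("top")
cv2.imwrite("pics/s.png",a);cv2.imwrite("pics/t.png",b)
for n in("scene","top"):
    c=camera_info(n);R=np.array(c["R"]);print(n,c["fx"],c["fy"],c["cx"],c["cy"],-R.T@np.array(c["t"]),R[2])
print(camera_info("wrist"),arm.read_time())
E
```

```text
scene 451.7895256925341 451.7895256925341 318.51041810976557 194.1780871868091 [ 1.02071959 -0.48108242  0.73990156] [-0.49533402  0.52000348 -0.69587398]
top 368.3313183787405 368.3313183787405 316.94593255595896 199.49993991024397 [0.43716307 0.03989583 0.84798164] [ 0.10838851 -0.01392421 -0.99401109]
{'fx': 309.70691628693146, 'fy': 309.70691628693146, 'cx': 321.8429740013144, 'cy': 201.559290341478, 'T_tool_cam': array([[-1.13597681e-03, -9.64486998e-01, -2.64127886e-01,
         6.65532161e-02],
       [ 9.99999353e-01, -1.07835248e-03, -3.63154119e-04,
        -5.03557740e-04],
       [ 6.54344657e-05, -2.64128127e-01,  9.64487599e-01,
        -7.06155652e-02],
       [ 0.00000000e+00,  0.00000000e+00,  0.00000000e+00,
         1.00000000e+00]])} 0.1
```

View pics/s.png

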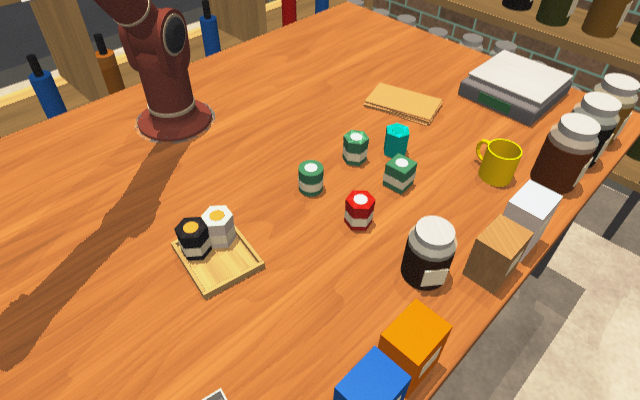

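View pics/t.png

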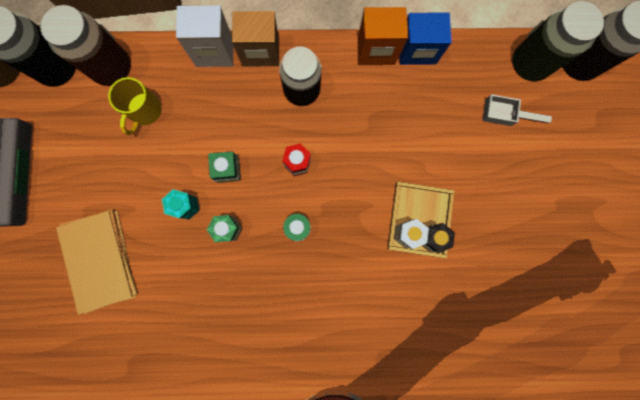

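The scene shows the green hexagon at scene (355,147) and top (222,228). The turquoise one is at top (177,204), and the brass spots are at top (414,234) for white and (441,238) for black. Next I measure from the lid spots and the tray outline.

```bash
cat > h.py <<'E'
from station import *
import cv2,numpy as np
from scipy.spatial.transform import Rotation as Ro
def ray(name,px,pose=None):
    c=camera_info(name);u=(np.array(px,float)-[c["cx"],c["cy"]])/c["fx"]
    if name!="wrist":
        R=np.array(c["R"]);return -R.T@c["t"],R.T@np.r_[u,1]
    r=np.linalg.norm(u);d=np.r_[u/max(r,1e-9)*np.sin(r),np.cos(r)];T=c["T_tool_cam"]
    p,q=pose;R=Ro.from_quat(q).as_matrix();return p+R@T[:3,3],R@T[:3,:3]@d
def plane(o,d,z): return (o+d*(z-o[2])/d[2])[:2]
def blobs(mask,amin):
    n,l,s,c=cv2.connectedComponentsWithStats(mask.astype(np.uint8));return [(c[i],s[i,4],(l==i).astype(np.uint8)) for i in range(1,n) if s[i,4]>=amin]
def down(yaw): return (Ro.from_euler('z',yaw)*Ro.from_euler('x',np.pi)).as_quat()  # tool x at angle yaw
def two(a,b):
    (o,d),(p,e)=a,b;s=np.linalg.lstsq(np.c_[d,-e],p-o,rcond=None)[0];return (o+d*s[0]+p+e*s[1])/2,np.linalg.norm(o+d*s[0]-p-e*s[1])
E
python3 - <<'E'
from h import *
im={n:cv2.imread(f"pics/{n[0]}.png") for n in("scene","top")}
near={"green":{"scene":(355,134),"top":(222,228)},"white":{"scene":(217,215),"top":(414,234)},"black":{"scene":(190,228),"top":(441,238)}}
for k,v in near.items():
    rs=[]
    for n,p in v.items():
        h=cv2.cvtColor(im[n],cv2.COLOR_BGR2HSV);H,S,V=[h[...,i].astype(int) for i in range(3)]
        m=(S<70)&(V>150) if k=="green" else (abs(H-21)<8)&(S>120)&(V>130)
        w=np.zeros_like(m);w[p[1]-13:p[1]+14,p[0]-13:p[0]+14]=1
        bs=blobs(m&w,8);c,a,_=min(bs,key=lambda b:np.hypot(*(b[0]-p)));rs.append(ray(n,c))
        z=.07 if k=="green" else .076
        print(k,n,c.round(1),a,plane(*rs[-1],z).round(4))
    print("  two-view",*[np.round(x,4) for x in two(*rs)])
# tray
h=cv2.cvtColor(im["top"],cv2.COLOR_BGR2HSV);print(h[205,425],h[205,480],h[190,400])
E
```

```text
green scene [355.9 136.4] 83 [0.4646 0.2308]
green top [221.  228.2] 180 [0.4646 0.2316]
  two-view [0.4644 0.2315 0.0696] 0.0005
white scene [216.4 215. ] 116 [ 0.4472 -0.1742]
white top [414.3 233.1] 132 [ 0.4472 -0.1736]
  two-view [ 0.4471 -0.1739  0.0757] 0.0005
black scene [190.3 226.7] 156 [ 0.4376 -0.2291]
black top [440.9 237.4] 167 [ 0.4373 -0.2291]
  two-view [ 0.4374 -0.2291  0.0758] 0.0001
[ 19 148 204] [ 13 200 180] [ 19 145 195]
```

```bash
python3 - <<'E'
from h import *
print(Ro.from_quat(arm.read_eef_rot()).as_matrix().round(2).tolist())
for y in np.arange(-np.pi,np.pi,np.pi/4):
    r=[arm.ik(p,down(y)) for p in ([.4646,.2315,.25],[.489,-.21,.2])];print(round(y,2),[None if q is None else np.round(q,2).tolist() for q in r])
q=down(0 if arm.ik([.4646,.2315,.25],down(0)) is not None else np.pi)
arm.movep([.4646,.2315,.25],q)
pose=np.array(arm.read_tool_pos()),np.array(arm.read_eef_rot());w=snapshot("wrist");cv2.imwrite("pics/w.png",w);np.savez("pose.npz",p=pose[0],q=pose[1]);print(pose,arm.read_time())
E
```

```text
[[0.9, 0.44, -0.0], [0.44, -0.9, 0.0], [-0.0, -0.0, -1.0]]
-3.14 [[0.13, 0.68, -1.03, 1.85, 0.69, 1.02, 0.38], [0.79, 0.65, -0.66, 1.87, 0.54, 0.81, 1.41]]
-2.36 [[0.18, 0.74, -1.15, 1.85, 0.77, 1.08, 1.09], [1.03, 0.85, -1.15, 1.87, 0.9, 1.06, 1.86]]
-1.57 [[0.18, 0.74, -1.15, 1.85, 0.77, 1.08, 1.87], [0.06, 0.61, 0.48, 1.9, -0.4, 0.73, -2.38]]
-0.79 [[-1.09, 0.64, 0.94, 1.89, -0.64, 0.95, -2.2], [0.19, 0.58, 0.27, 1.89, -0.23, 0.7, -1.77]]
0.0 [[-0.34, 0.49, -0.24, 1.86, 0.16, 0.81, -2.23], [0.32, 0.57, 0.06, 1.89, -0.05, 0.69, -1.15]]
0.79 [[-0.18, 0.52, -0.48, 1.86, 0.31, 0.84, -1.6], [0.44, 0.57, -0.12, 1.88, 0.1, 0.7, -0.52]]
1.57 [[0.0, 0.59, -0.79, 1.85, 0.52, 0.92, -1.02], [0.56, 0.58, -0.29, 1.88, 0.24, 0.72, 0.13]]
2.36 [[0.1, 0.65, -0.96, 1.85, 0.64, 0.98, -0.36], [0.68, 0.61, -0.48, 1.88, 0.39, 0.75, 0.77]]
(array([0.46513515, 0.23066216, 0.24998731]), array([ 9.99999622e-01, -8.27133046e-04,  1.48889886e-04,  2.23003851e-04])) 3.0917
```

View pics/w.png

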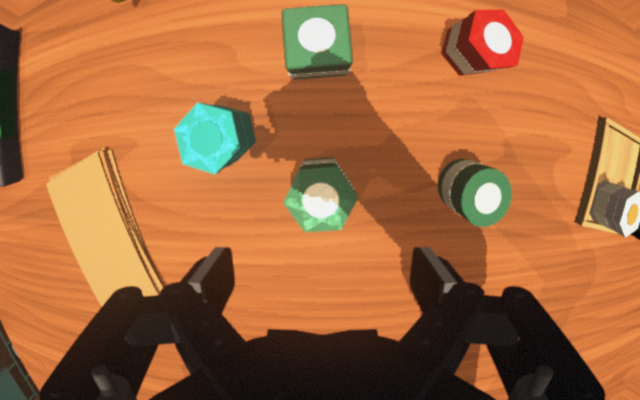

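The wrist view shows the green tin at (320,200), with its lid partly in shadow and its spot at (321,200). Turquoise is at (210,138), square green at (317,38) and round green at (478,192). Next I get the lid's yaw from its outline, cast onto z=0.07.

```bash
python3 - <<'E'
from h import *
w=cv2.imread("pics/w.png");z=np.load("pose.npz");pose=z["p"],z["q"]
h=cv2.cvtColor(w,cv2.COLOR_BGR2HSV);H,S,V=[h[...,i].astype(int) for i in range(3)]
win=np.zeros(H.shape,bool);win[140:250,265:375]=1
spot=blobs((S<95)&(V>120)&win,150);spot=min(spot,key=lambda b:np.hypot(*(b[0]-[321,200])))
c=plane(*ray("wrist",spot[0],pose),.07);print("spot",spot[0],spot[1],c)
g=((H>40)&(H<86)&(S>50)&win)|(spot[2]>0)
m=max(blobs(g,300),key=lambda b:b[1])[2];m=cv2.morphologyEx(m,cv2.MORPH_CLOSE,np.ones((5,5)))
ct=max(cv2.findContours(m,cv2.RETR_EXTERNAL,cv2.CHAIN_APPROX_NONE)[0],key=cv2.contourArea)
P=np.array([plane(*ray("wrist",p,pose),.07) for p in ct[:,0]])-c
hull=cv2.convexHull((P*1e5).astype(np.int32));ap=cv2.approxPolyDP(hull,250,True)[:,0]/1e5
for a,b in zip(ap,np.roll(ap,-1,0)):
    d=b-a;n=abs(np.cross(a,d))/np.linalg.norm(d);print((a*1e3).round(1),"len",round(np.linalg.norm(d)*1e3,1),"ang mod60",round(np.degrees(np.arctan2(d[1],d[0]))%60,1),"dist",round(n*1e3,1))
v=w.copy();cv2.drawContours(v,[ct],-1,(0,0,255),1);cv2.imwrite("pics/c.png",cv2.resize(v[140:250,265:375],None,fx=5,fy=5,interpolation=cv2.INTER_NEAREST))
E
```

```text
spot [316.24450426 207.57200538] 2229 [0.45766559 0.23576541]
[ 35.3 -16.4] len 28.7 ang mod60 34.7 dist 33.9
[33.  12.3] len 32.5 ang mod60 32.6 dist 26.0
[ 4.1 27.2] len 30.5 ang mod60 34.5 dist 20.1
[-21.1   9.9] len 30.3 ang mod60 33.3 dist 20.5
[-19.3 -20.3] len 31.3 ang mod60 35.4 dist 26.6
[  9.1 -33.4] len 31.3 ang mod60 33.0 dist 33.0<stdin>:13: DeprecationWarning: Arrays of 2-dimensional vectors are deprecated. Use arrays of 3-dimensional vectors instead. (deprecated in NumPy 2.0)
```

View pics/c.png

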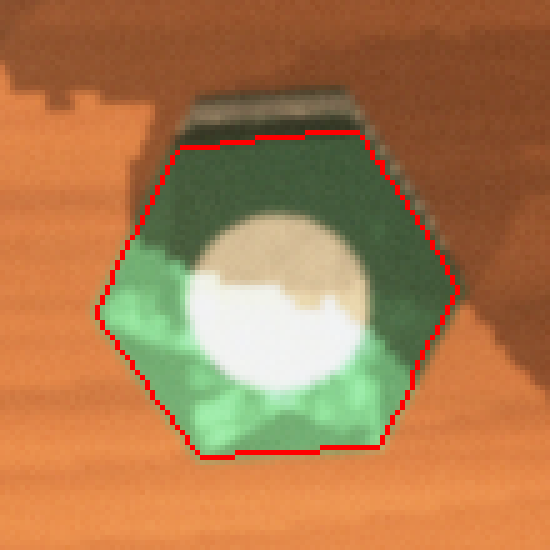

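The red trace follows the lid edges well. All edges sit at 33.8° mod 60, widths are 53–54 mm, and the centre (0.4645, 0.232) agrees with the two-view point. Now I grasp with the tool x along 33.8°, which puts the fingers on the side away from the neighbours, and check the grip.

```bash
python3 - <<'E'
from h import *
q=down(np.radians(33.8));c=[.4645,.2318]
arm.movep([*c,.17],q);arm.line_to([*c,.099],.1)
arm.move_gripper(0.0,40);print(arm.read_opening(),arm.read_finger_force())
arm.line_to([*c,.22],.15);print(arm.read_opening(),arm.read_finger_force(),arm.read_ft_force())
# over the tray, nesting spot +12 mm along tray x
w,b=np.array([.4472,-.1739]),np.array([.4374,-.2291]);ey=(w-b)/np.linalg.norm(w-b);ex=np.array([ey[1],-ey[0]])
t=(w+b)/2+ex*(np.sqrt(.055**2-.028**2));yaw=np.arctan2(ex[1],ex[0]);print(t,yaw)
arm.movep([*(t+.05*ex),.22],down(yaw))
pose=np.array(arm.read_tool_pos()),np.array(arm.read_eef_rot());im=snapshot("wrist");s=snapshot("scene")
cv2.imwrite("pics/w2.png",im);cv2.imwrite("pics/s2.png",s);print(pose,arm.read_opening(),arm.read_time())
E
```

```text
0.6380142364029433 43.071622252464294
0.6386134807179509 42.74763643741608 [-0.762246   -0.63259008 -1.91913181]
[ 0.48891034 -0.20977502] -0.1757054699775687
(array([ 0.53881267, -0.21616894,  0.22002709]), array([ 9.96298951e-01, -8.59511613e-02,  1.45051722e-04, -8.81378731e-04])) 0.639699935480771 7.5583
```

View pics/s2.png

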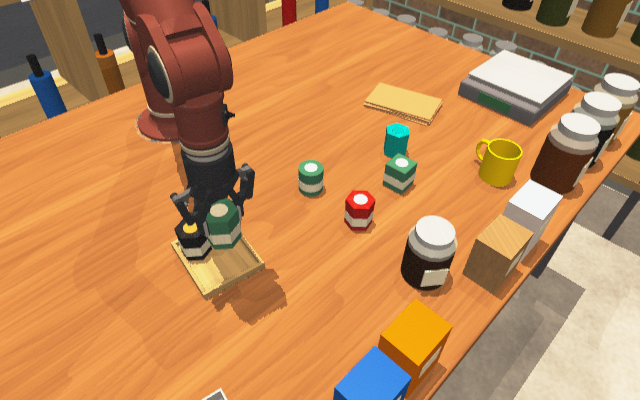

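View pics/w2.png

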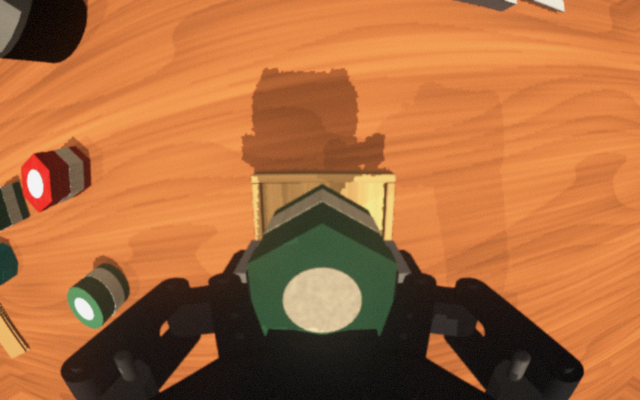

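The tin is held square at (322,300), with its corner pointing along the tray and the rims symmetric at columns 257 and 391. I'll check its offset in the hand, descend 14 mm clear of the nest, slide in and release.

```bash
python3 - <<'E'
from h import *
t=np.array([.48891,-.20978]);yaw=-.1757;ex=np.array([np.cos(yaw),np.sin(yaw)])
w=cv2.imread("pics/w2.png");pose=np.array(arm.read_tool_pos()),np.array(arm.read_eef_rot())
h=cv2.cvtColor(w,cv2.COLOR_BGR2HSV)
m=(h[...,1]<95)&(h[...,2]>120);m[:255]=0;m[:,:270]=0;m[:,375:]=0
s=max(blobs(m,300),key=lambda b:b[1]);off=plane(*ray("wrist",s[0],pose),pose[0][2]-.029)-pose[0][:2]
ax=off@ex;ay=off@[-ex[1],ex[0]];print("spot",s[0],s[1],"in-hand x,y",ax,ay,pose[0])
if abs(ax)>.008: raise SystemExit("check offset")
def go(d,z,v):
    p=t+ex*(d-ax);arm.line_to([*p,z],v,down(yaw));r=np.array(arm.read_tool_pos());print(r,(r[:2]-p).round(4),arm.read_ft_force())
go(.014,.21,.1);arm.pause(.3);print(arm.read_tool_pos())
go(.014,.13,.1);go(.014,.108,.05);go(.003,.108,.03);go(.003,.1055,.02);arm.pause(.3);print(arm.read_tool_pos(),arm.read_ft_force(),arm.read_time())
E
```

```text
spot [321.78332128 299.70161485] 4149 in-hand x,y 0.00042799212928600495 0.00046155248603612454 [ 0.53879074 -0.21641297  0.22010119]
[ 0.50306357 -0.2119671   0.21038256] [0.0008 0.0002] [ 0.48508278 -0.00563452 -1.45907197]
[ 0.50277943 -0.21215611  0.21008565]
[ 0.50272589 -0.21228588  0.1305027 ] [ 0.0005 -0.0001] [ 0.10071545  0.05296057 -1.89924394]
[ 0.50223137 -0.21208575  0.10772637] [-0.      0.0001] [-0.37844794 -0.6565003  -0.70752229]
[ 0.49140354 -0.21026481  0.10817047] [-0. -0.] [ 0.23577588 -0.37898824 -0.97194732]
[ 0.49200549 -0.21041333  0.10571592] [ 0.0006 -0.0002] [0.24135815 0.20029447 0.39873366]
[ 0.49199544 -0.21040972  0.10571922] [ 1.19317203 -0.79961013  1.57321804] 11.0167
```

```bash
python3 - <<'E'
from h import *
p=np.array(arm.read_tool_pos());arm.line_to([p[0],p[1],.1047],.02);print(arm.read_ft_force())
arm.move_gripper(1.0);p=np.array(arm.read_tool_pos());arm.line_to([p[0],p[1],.23],.12)
arm.movep([.45,.1,.3],down(0));arm.pause(.3)
print(arm.read_time())
a,s=snapshot("top"),snapshot("scene")
cv2.imwrite("pics/f.png",np.vstack([cv2.resize(i,None,fx=4,fy=4) for i in (a[175:265,380:460],)]));cv2.imwrite("pics/fs.png",cv2.resize(s[190:310,150:290],None,fx=4,fy=4));cv2.imwrite("pics/ft_raw.png",a)
h=cv2.cvtColor(a,cv2.COLOR_BGR2HSV);H,S,V=[h[...,i].astype(int) for i in range(3)]
def loc(m,p):
    w=np.zeros_like(m);w[p[1]-14:p[1]+15,p[0]-14:p[0]+15]=1
    c,n,_=min(blobs(m&w,30),key=lambda b:np.hypot(*(b[0]-p)));return plane(*ray("top",c),.076),n
br=(abs(H-21)<8)&(S>120)&(V>130);wh=(S<70)&(V>150)
W=loc(br,(414,233));B=loc(br,(441,237));print(W,B)
try:
    G=loc(wh,(432,213));print(G,[np.linalg.norm(G[0]-x[0]) for x in(W,B)],np.linalg.norm(W[0]-B[0]))
except Exception as e: print(e)
E
```

```text
[-0.69118854 -0.17055143  8.74485029]
14.3917
(array([ 0.44706342, -0.17349284]), np.int32(130)) (array([ 0.43738824, -0.22902757]), np.int32(179))
(array([ 0.4914719 , -0.21105205]), np.int32(177)) [np.float64(0.05816190659239567), np.float64(0.05699264885927974)] 0.05637122676026193
```

View pics/f.png

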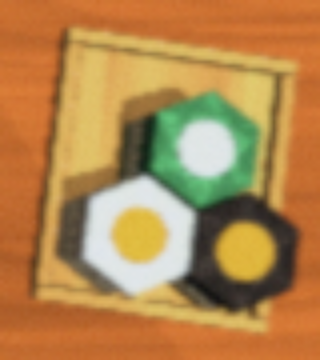

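View pics/fs.png

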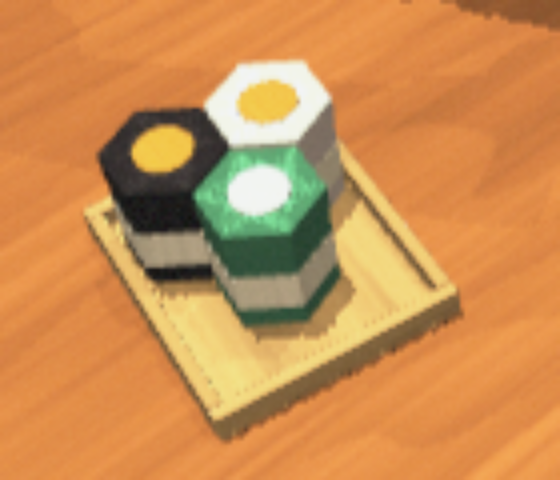

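Both views show the green tin upright on the tray floor, nested against both others. Its centre is 58 mm from the white and 57 mm from the black, so the gaps are 2–3 mm. Neither the white nor the black tin has moved.

```bash
python3 -c "
from station import *
print(ticket.finish_job())"
```

```text
the job is handed in; nothing more can be done
None
```

The green hexagonal tin stands on the tray floor, nested in the V with gaps of about 2–3 mm to the white and black tins; it is released and the job was handed in at about 14.5 s.

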